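Wet the stopper of the perfume flask and hold it up level

ROBOT

A 6-joint arm with a two-finger parallel gripper is mounted at the origin on the work surface. World frame = base frame: x ahead of the robot, y to its left, z up, the work surface at z = 0. Lengths are in m, angles in rad, forces in N, time in s.
With the tool pointing down it reaches from about 0.15 to 0.775 m from the base axis. Payload 6.1 kg.
Tool frame: the origin (TCP) lies midway between the tips of the shut fingers; the grasp point (between the pads) lies 19 mm behind it; z points along the fingers, y is the line along which they close (so a half turn about z gives the same grasp; the last joint's range is limited). The gripper opens to 85 mm and grips with 20 to 120 N. Pads are 22 mm wide; open, the fingers measure 114 mm over their backs; the gripper's body (76 mm by 85 mm) begins 54 mm behind the grasp point. The pads swing forward as they close: fully open they stand 13 mm farther back than shut.
Start: joints at [1.111, 0.126, -0.04, 1.405, 0, 1.571], TCP at [0.233, 0.47, 0.231] pointing down, gripper open.
Joint ranges: [-2.72, 2.72], [-0.95, 1.95], [-1.27, 1.35], [-1.78, 2.02], [-1.46, 1.47], [-3.14, 3.14]. Speed limits (rad/s): [2.39, 2.39, 3.01, 3.14, 3.14, 3.14].

INTERFACE

Orientations are given as a unit quaternion [x, y, z, w].
In Python, from bench import ctrl gives the robot as it stands.
- The arm moves only by the tool send_rows, never from a script. Its argument "deltas" is a list of rows, each a list of 2 entries, a list of its own where there are three numbers: the shift along the tool's x, y, z in mm, then the turn about the tool's z in degrees. A call has 1 to 20 rows; each row shifts and turns the commanded pose from where the row before left it, along the tool's axes as they then stand; what a row does not reach is not made up. A row lasts 1/10 s, in which the tool goes at most 50 mm and 8.59 degrees, less where a joint would pass 70% of its speed; a pose out of reach is approached as far as the arm can. A call is refused whole if a number of a shift passes 50 or a number of a turn 8.59, either way. A call with a gripper value outside its range is refused whole. "jaw" is the finger opening in mm, from 0 to 85.4, set as the call begins (left out, the last holds). The fingers move at their own pace and stop on an object; "squeeze" is the grip in N (left out, the last holds). Time passes only in rows, so rows that do not move let the fingers close. It gives the time, the measured TCP pose, the force, the opening and the grip force at its end, in the units of the state.
- ctrl.state(): the state, without advancing time (a new reading comes with each control period).
- ctrl.read_camera(name): name is "scene" or "top" or "wrist"; returns a dict with "img" (384x512x3 uint8, red, green, blue), "fx", "fy", "cx", "cy" (pixels), "position" and "attitude" of the camera in the world. Camera axes: x right, y down, z forward; pixel columns grow to the right and rows downward; lengths in m; the calibration is good to about 2 mm. The wrist camera is an equidistant fisheye: a pixel r from the principal point sees the ray r / f radians off the axis. A picture is of the moment at which its call begins. There is no depth.
- ctrl.sign_off(): hands the job in; it is judged then, once.
The state is a dict: "clock": time; "q": joint angles; "joint_velocities": joint speeds; "effort": joint torques, N m; "tcp_pos": TCP position; "tool_rot": TCP orientation; "contact_force": force on the tool from outside, world axes, zero at the start; "moment": the same for the moment, N m; "finger_gap": finger opening in m; "grip_force": force on a finger pad.
Only numpy, scipy, OpenCV 4.12 (cv2) and the standard library are available. Lean on these libraries where they do the work, as an engineer would, in place of code of your own. Each camera call takes 0.05 s, during which the arm holds its last target. There are 200 camera calls.

TASK

Lift the square perfume flask upright off the spinning rack until its base is at least 5 cm higher than the rack's upper tier, and in the air lean it over to about 40 degrees, keeping it there for about a second so that the stopper is wetted (never beyond 55 degrees, the stopper would weep). Then bring it back upright and finish while still holding it in the gripper, still and level at least 5 cm above the upper tier's height, so that the stopper can be drawn: do not put it down or let go. Do not turn the rack or push the other things about.

Things in the scene. Friction and masses are not known exactly. Their poses are not given: they have to be found in the camera images.
- flask: square amber glass perfume flask upright on the rack's lower tier, the tallest thing there: body 44 x 44 mm, flat sides, 80 mm tall; then a brass neck 20 mm across and a glass disc stopper 30 mm across, top at 98 mm; 0.19 to 0.31 kg, centre of mass about 45 mm up. Origin: centre of the underside; z up, x and y square to the flat sides. In any of three places on the tier, any yaw.
- rack: two-tier steel rack, spins with slight friction about its post (20 mm across): lower tier a disc 360 mm across, top 20 mm above the shelf, 4 mm rim; upper tier a disc 100 mm across, top 85 mm above the shelf. Origin: on the post's axis at shelf height; z up. Flask, lens case, nail brush and jar stand on the lower tier about 125 mm from the axis; the hair clip lies on the upper tier.
- lens_case: white plastic contact lens case on the lower tier, two round wells side by side, 68 x 32 mm, 16 mm high. Origin: centre of the underside; z up, long side along y.
- nail_brush: nail brush with a wooden back and handle on the lower tier, bristles down, 80 x 34 mm, 36 mm high. Origin: centre of the underside; z up, long side along x.
- cream_jar: round white jar with a steel cap on the lower tier, 44 mm across, 45 mm high. Origin: centre of the underside.
- hair_clip: steel hair clip with a spring hinge lying on the upper tier, 60 x 14 mm, under 20 mm high. Origin: centre of the underside, long side along x.
- tumbler: steel tumbler standing on the shelf beside the rack, 72 mm across, 90 mm high. Origin: centre of the underside.
- soap_dish: white ceramic dish with a soap on it, on the shelf beside the rack, 120 x 85 mm, 34 mm high. Origin: centre of the underside.
- mirror: wooden hand mirror lying on the shelf, 100 mm across with a 100 mm handle towards its -x, 11 mm high. Origin: centre of the underside of the round part.
Mind the look-alikes: they are no part of the job. What is shaped like the tumbler but green, orange or purple is not meant.

How it is judged:
On the way, in this order (a step that is already met when the one before it is completed fails the run):
1. the flask is lifted upright off the rack, its base at least 45 mm above the upper tier (height (world z) of flask above 0.13 m and angle between flask's own z axis and vertical below 0.2 rad and contact force between flask and rack below 0.1 N and contact force between flask and the fingers above 0.5 N), for 0.2 s.
2. in the gripper and clear of the rack it leans 30 to 50 degrees from upright for 0.5 s (height (world z) of flask above 0.11 m and angle between flask's own z axis and vertical between 0.524 and 0.873 rad and contact force between flask and rack below 0.1 N and contact force between flask and the fingers above 0.5 N), for 0.5 s.
3. it is brought back upright in the air (height (world z) of flask above 0.13 m and angle between flask's own z axis and vertical below 0.105 rad and contact force between flask and the fingers above 0.5 N), for 0.2 s.
At the end, for the whole second after the job is handed in: The gripper holds the flask in the air, its base at least 45 mm above the upper tier (130 mm above the shelf), upright within 6 degrees, still (under 30 mm/s and 0.2 rad/s), resting on nothing; the things on the rack and shelf are within 30 mm of where they began (all of step 3 and linear speed of flask below 0.03 m/s and angular speed of flask below 0.2 rad/s and contact force between flask and rack below 0.1 N and contact force between flask and tumbler below 0.1 N and distance of each of lens_case, nail_brush, cream_jar, hair_clip, tumbler, soap_dish, mirror from where it was at the start of the episode below 0.03 m); the arm keeps its last pose, push and grip.
It fails at once if the flask leans beyond 55 degrees (angle between flask's own z axis and vertical above 0.96 rad).
It fails at once if a thing on the rack is moved more than 30 mm, by pushing it or turning the rack (distance of any of lens_case, nail_brush, cream_jar, hair_clip from where it was at the start of the episode above 0.03 m).
It fails at once if a thing on the shelf is pushed more than 30 mm (distance of any of tumbler, soap_dish, mirror from where it was at the start of the episode above 0.03 m).
It also fails if it takes over 42 s, if anything falls off the work surface, if the arm or the gripper's body presses on something with over 40 N, if the wrist force passes 120 N, or if a joint passes its speed limit or range.

## Working session

There is one attempt and no reset: what is moved stays moved. The work goes in short steps, Python scripts to look and compute and a tool call to move; the robot and the scene stay as the last step left them, time stands still between calls to the robot, and variables do not carry over. Pictures are saved under pics/ and viewed, at most 10 in all, crops included, and the job is handed in when it is done.

Besides the shell and the picture viewer there is one more tool, called after "Call:" as name(argument=value, ...), one argument or row to a line, values as JSON. send_rows: Moves the arm, as the interface text tells. Its arguments: {"type":"object","properties":{"deltas":{"type":"array","items":{"type":"array"}},"jaw":{"type":"number"},"squeeze":{"type":"number"}},"required":["deltas"]}

```bash
mkdir -p pics
python3 - <<'E'
from bench import ctrl
import cv2,numpy as np
s=ctrl.state();print(s['clock'],s['tcp_pos'],s['tool_rot'],s['finger_gap'])
ims=[]
for n in("scene","top"):
    c=ctrl.read_camera(n);np.savez(f"pics/{n}.npz",**c)
    print(n,c['fx'],c['fy'],c['cx'],c['cy'],c['position'],c['attitude'])
    cv2.imwrite(f"pics/{n}.png",cv2.cvtColor(c['img'],cv2.COLOR_RGB2BGR))
E
```

```text
0.0 [0.23279464 0.47008827 0.23051329] [ 2.27876457e-01  9.73689705e-01 -8.01641515e-04 -1.88883652e-04] 0.08516700638185781
scene 403.8291871886825 403.8291871886825 257.8210601958204 188.7699688022349 [ 1.38928073 -0.23118787  0.9132688 ] [ 0.72807876  0.54777978 -0.23904737 -0.33570075]
top 424.72186428753264 424.72186428753264 252.89789949017165 190.71031623399148 [0.30110536 0.06603438 1.51181286] [-0.6959463   0.71521884 -0.05002262  0.04023055]
```

View pics/scene.png

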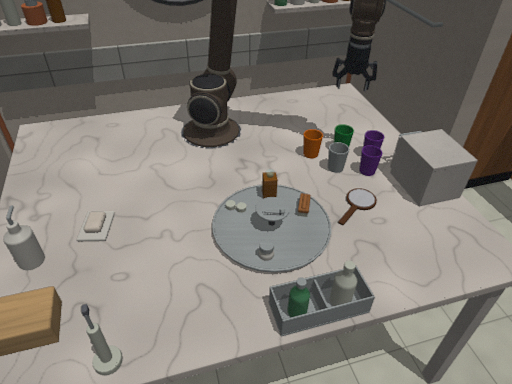

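View pics/top.png

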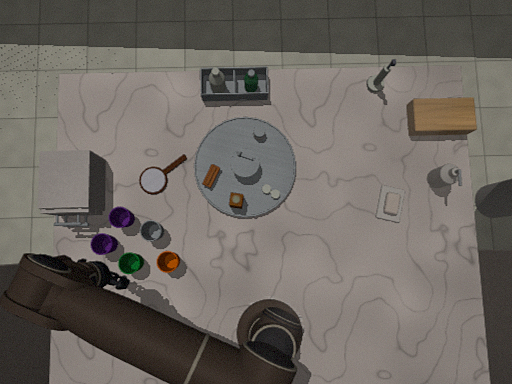

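The scene view shows the amber flask at about (270,185) and the tumblers on the right. In the top view the flask is at (237,200), the brush at (212,176), the lens case at (271,190) and the rack at (245,167).

```bash
cat > h.py <<'E'
import numpy as np,cv2
from scipy.spatial.transform import Rotation as R
def ray(c,u,v):
    d=R.from_quat(c['attitude']).apply([(u-c['cx'])/c['fx'],(v-c['cy'])/c['fy'],1.]);return np.array(c['position']),d
def onz(c,u,v,z):
    p,d=ray(c,u,v);return p+d*(z-p[2])/d[2]
def cross(a,b):
    (p,d),(q,e)=a,b;d=d/np.linalg.norm(d);e=e/np.linalg.norm(e)
    t=np.linalg.lstsq(np.c_[d,-e],q-p,rcond=None)[0];A=p+d*t[0];B=q+e*t[1];return (A+B)/2,np.linalg.norm(A-B)
E
python3 - <<'E'
from h import *
c=dict(np.load('pics/top.npz'));s=dict(np.load('pics/scene.npz'))
for n,u,v,z in[('rack',245.5,168,.02),('brush',212,176,.05),('lens',271,190,.036),('jar',260,135,.065),('clip',245,155,.09),('tumbler',152,230,.09),('orange',168,261,.09),('green',131,263,.09),('box',75,183,.15),('tray',236,84,.05),('mirror',153,180,.01)]:
    print(n,onz(c,u,v,z).round(3))
def crop(c,x0,y0,w,h,k=8):return cv2.resize(cv2.cvtColor(c['img'][y0:y0+h,x0:x0+w],cv2.COLOR_RGB2BGR),None,fx=k,fy=k,interpolation=cv2.INTER_CUBIC)
cv2.imwrite('pics/cr.png',np.hstack([crop(c,205,165,50,60),crop(s,250,155,50,60)]))
E
```

```text
rack [0.575 0.067 0.02 ]
brush [0.544 0.184 0.05 ]
lens [ 0.491 -0.021  0.036]
jar [0.682 0.013 0.065]
clip [0.607 0.067 0.09 ]
tumbler [0.361 0.383 0.09 ]
orange [0.257 0.33  0.09 ]
green [0.254 0.452 0.09 ]
box [0.516 0.617 0.15 ]
tray [0.876 0.093 0.05 ]
mirror [0.542 0.398 0.01 ]
```

View pics/cr.png

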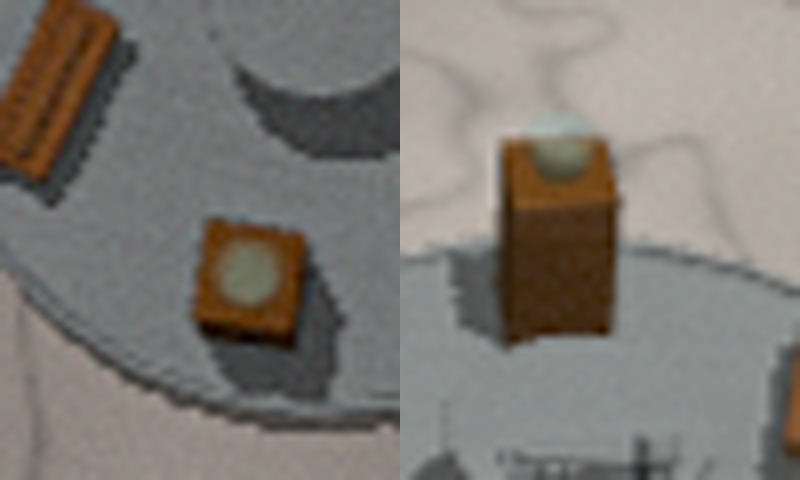

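Call:
send_rows(
  deltas=[
    [[0, 0, -50], 0],
    [[0, 0, -50], 0],
    [[0, 0, -50], 0],
    [[0, 0, -50], 0],
  ],
)

```text
clock: 0.5
tcp_pos: [0.2327, 0.4699, 0.433]
tool_rot: [0.228, 0.974, -0.0, -0.0]
contact_force: [0.8, 2.2, 1.0]
finger_gap: 0.0854
grip_force: 0.0
```

The crop shows the flask square from above: top face corners at about (210,220), (310,235), (298,330) and (198,318), stopper centre at (248,272). It is rotated about 8° in the image. Next I test how the arm behaves at the edge of its reach.

Run:
```python
from h import *
c=dict(np.load('pics/top.npz'));s=dict(np.load('pics/scene.npz'))
P=lambda x,y,z:onz(c,205+x/8-.44,165+y/8-.44,z)
print('stopper',P(248,272,.118).round(4))
k=[P(x,y,.1) for x,y in((210,220),(310,235),(298,330),(198,318))]
print(np.round(k,4),np.mean(k,0))
for i in range(4):
    d=k[(i+1)%4]-k[i];print(np.hypot(*d[:2]).round(4),(np.degrees(np.arctan2(d[1],d[0]))%90).round(1))
print(cross(ray(c,236-.44,199-.44),ray(s,250+(562-400)/8-.44,155+143/8-.44)))
```

```text
stopper [0.4552 0.1021 0.118 ]
[[0.4796 0.1179 0.1   ]
 [0.4721 0.0763 0.1   ]
 [0.4324 0.0823 0.1   ]
 [0.4385 0.1238 0.1   ]] [0.45563497 0.10008701 0.1       ]
0.0423 79.9
0.0402 81.4
0.042 81.6
0.0415 81.8
(array([0.45599072, 0.1025533 , 0.11216725]), np.float64(0.0006462331619946349))
```

Call:
send_rows(
  deltas=[
    [[0, 0, -50], 0],
    [[0, 0, -50], 0],
    [[0, 0, -50], 0],
    [[0, 0, -50], 0],
    [[0, 0, -50], 0],
    [[0, 0, -50], 0],
    [[0, 0, -50], 0],
    [[0, 0, -50], 0],
  ],
)

```text
clock: 1.3
tcp_pos: [0.1984, 0.4006, 0.6004]
tool_rot: [0.226, 0.965, 0.128, 0.03]
contact_force: [0.0, -0.7, 0.1]
finger_gap: 0.0857
grip_force: 0.0
```

At its height limit the tool does tilt, so leaning this way looks possible. I'll check which joint is limiting and keep testing.

Call:
send_rows(
  deltas=[
    [[0, 0, -50], 0],
    [[0, 0, -50], 0],
    [[0, 0, -50], 0],
    [[0, 0, -50], 0],
  ],
)

```text
clock: 1.7
tcp_pos: [0.1715, 0.3463, 0.6612]
tool_rot: [0.223, 0.953, 0.198, 0.046]
contact_force: [-0.7, 0.0, 0.7]
finger_gap: 0.0853
grip_force: 0.0
```

Run:
```python
from bench import ctrl
s=ctrl.state();print({k:s[k] for k in('q','clock','tcp_pos','tool_rot')})
```

```text
{'q': array([ 1.11100013e+00, -4.59592764e-02,  8.13262300e-01,  2.02070760e+00,
       -1.27442518e-05,  1.57084227e+00]), 'clock': 1.7, 'tcp_pos': array([0.17149397, 0.34630758, 0.6611649 ]), 'tool_rot': array([0.2231459 , 0.95336439, 0.19788212, 0.04631313])}
```

Call:
send_rows(
  deltas=[
    [[0, 0, 20], 0],
    [[0, 0, 20], 0],
    [[0, 0, 20], 0],
  ],
)

```text
clock: 2.0
tcp_pos: [0.1823, 0.3682, 0.6051]
tool_rot: [0.223, 0.953, 0.198, 0.046]
contact_force: [0.3, -0.5, -0.2]
finger_gap: 0.0853
grip_force: 0.0
```

Run:
```python
from bench import ctrl
s=ctrl.state();print({k:s[k] for k in('q','clock','tcp_pos','tool_rot')})
```

```text
{'q': array([ 1.11101420e+00, -1.33442264e-01,  5.34069508e-01,  1.82927541e+00,
       -2.55765387e-05,  1.57083478e+00]), 'clock': 2.0, 'tcp_pos': array([0.18231773, 0.36816962, 0.60507427]), 'tool_rot': array([0.22314332, 0.95339396, 0.1977485 , 0.04628763])}
```

The reached tilt stays in the command. With the tool tilted by θ, a grasp of the upright flask can be leaned and brought back just by turning about the tool z, because the flask axis moves on a cone. I want the tilt plane along the flask's faces, at azimuth about 81°, so I'll add tilt with the arm at about azimuth 110°.

```bash
cat >> h.py <<'E'
def info():
    from bench import ctrl
    s=ctrl.state();M=R.from_quat(s['tool_rot']).as_matrix();z=M[:,2]
    hd=lambda v:np.degrees(np.arctan2(v[1],v[0])).round(1)
    print('t',s['clock'],'tcp',np.round(s['tcp_pos'],4),'q',np.round(s['q'],2),'tilt',np.degrees(np.arccos(-z[2])).round(1),'@',hd(z),'y hd',hd(M[:,1]),'y elev',np.degrees(np.arcsin(M[2,1])).round(1),'gap',s['finger_gap'],s['grip_force'],np.round(s['contact_force'],1))
    return s,M
def sh(M,d):print('tool shift mm',(M.T@np.array(d)*1000).round(1))
E
python3 - <<'E'
from h import *
s,M=info();sh(M,[-.322,.018,0]);sh(M,[0,0,.04])
E
```

```text
t 2.0 tcp [0.1823 0.3682 0.6051] q [ 1.11 -0.13  0.53  1.83 -0.    1.57] tilt 23.4 @ 63.7 y hd 63.7 y elev 23.4 gap 0.08527137592102309 0.0 [ 0.3 -0.5 -0.2]
tool shift mm [ 296.5 -116.3  -50.4]
tool shift mm [ -0.   15.9 -36.7]
```

Call:
send_rows(
  deltas=[
    [[42, -17, -7], 0],
    [[42, -17, -7], 0],
    [[42, -17, -7], 0],
    [[42, -17, -7], 0],
    [[42, -17, -7], 0],
    [[42, -17, -7], 0],
    [[42, -17, -7], 0],
    [[0, 16, -37], 0],
    [[0, 16, -37], 0],
    [[0, 16, -37], 0],
  ],
)

```text
clock: 3.0
tcp_pos: [-0.1137, 0.3958, 0.6465]
tool_rot: [0.213, 0.949, 0.231, 0.016]
contact_force: [-0.3, 0.9, 0.6]
finger_gap: 0.0851
grip_force: 0.0
```

Run:
```python
from h import *
s,M=info();sh(M,[0,0,.04])
```

```text
t 3.0 tcp [-0.1137  0.3958  0.6465] q [ 2.09 -0.01  0.78  2.02 -0.33  2.47] tilt 26.7 @ 73.3 y hd 63.7 y elev 26.4 gap 0.08510484632926485 0.0 [-0.3  0.9  0.6]
tool shift mm [  2.7  17.8 -35.7]
```

Call:
send_rows(
  deltas=[
    [[3, 18, -36], 0],
    [[3, 18, -36], 0],
    [[3, 18, -36], 0],
    [[3, 18, -36], 0],
  ],
)

```text
clock: 3.4
tcp_pos: [-0.0852, 0.4044, 0.7063]
tool_rot: [0.203, 0.938, 0.279, -0.016]
contact_force: [0.1, 0.1, 0.2]
finger_gap: 0.0854
grip_force: 0.0
```

Run:
```python
from h import *
s,M=info();sh(M,[0,0,.04])
```

```text
t 3.4 tcp [-0.0852  0.4044  0.7063] q [ 1.99 -0.    0.94  2.02 -0.29  2.34] tilt 32.4 @ 81.1 y hd 62.8 y elev 31.1 gap 0.08538618511634341 0.0 [0.1 0.1 0.2]
tool shift mm [  5.8  20.7 -33.8]
```

```bash
cat >> h.py <<'E'
G=np.array([.4555,.1015,.075])
E
python3 - <<'E'
from h import *
s,M=info()
z=M[:,2];y=np.array([np.cos(np.radians(-8.8)),np.sin(np.radians(-8.8)),0])
y=y-z*(y@z);y/=np.linalg.norm(y)
print('turn',np.degrees(np.arctan2(np.dot(np.cross(M[:,1],y),z),M[:,1]@y)),y)
pre=G-.09*z;print(pre,z);sh(M,pre-s['tcp_pos'])
E
```

```text
t 3.4 tcp [-0.0852  0.4044  0.7063] q [ 1.99 -0.    0.94  2.02 -0.29  2.34] tilt 32.4 @ 81.1 y hd 62.8 y elev 31.1 gap 0.08538618511634341 0.0 [0.1 0.1 0.2]
turn 74.34972742423591 [ 9.88162833e-01 -1.53407189e-01  6.71371802e-04]
[0.44804723 0.05382595 0.15097132] [ 0.08280851  0.52971162 -0.84412579]
tool shift mm [-699.5 -345.5  327.2]
```

Call:
send_rows(
  deltas=[
    [[-39, -19, 18], 0],
    [[-39, -19, 18], 0],
    [[-39, -19, 18], 0],
    [[-39, -19, 18], 0],
    [[-39, -19, 18], 0],
    [[-39, -19, 18], 0],
    [[-39, -19, 18], 0],
    [[-39, -19, 18], 0],
    [[-39, -19, 18], 0],
    [[-39, -19, 18], 0],
    [[-39, -19, 18], 0],
  ],
)

```text
clock: 4.5
tcp_pos: [0.1957, 0.2212, 0.4184]
tool_rot: [0.202, 0.94, 0.273, -0.014]
contact_force: [1.4, 0.8, -0.4]
finger_gap: 0.0854
grip_force: 0.0
```

Run:
```python
from h import *
s,M=info();z=M[:,2];sh(M,G-.09*z-s['tcp_pos'])
```

```text
t 4.5 tcp [0.1957 0.2212 0.4184] q [ 0.38 -0.53 -0.23  1.56  0.47  0.88] tilt 31.7 @ 80.8 y hd 63.2 y elev 30.5 gap 0.08540531855098991 0.0 [ 1.4  0.8 -0.4]
tool shift mm [-330.  -165.7  161.9]
```

Orientation held to within 1°. Next I turn 74° while moving up to a point above the flask.

Call:
send_rows(
  deltas=[
    [[-41, -20, 10], 0],
    [[-41, -20, 10], 0],
    [[-41, -20, 10], 0],
    [[-41, -20, 10], 0],
    [[-41, -20, 10], 0],
    [[-41, -20, 10], 0],
    [[-41, -20, 10], 0],
    [[-41, -20, 10], 0],
    [[0, 0, 0], 8.2],
    [[0, 0, 0], 8.2],
    [[0, 0, 0], 8.2],
    [[0, 0, 0], 8.2],
    [[0, 0, 0], 8.2],
    [[0, 0, 0], 8.2],
    [[0, 0, 0], 8.2],
    [[0, 0, 0], 8.2],
    [[0, 0, 0], 8.2],
  ],
)

```text
clock: 6.2
tcp_pos: [0.4397, 0.0191, 0.2249]
tool_rot: [0.729, 0.628, 0.207, -0.176]
contact_force: [1.2, 0.4, -1.1]
finger_gap: 0.0856
grip_force: 0.0
```

Run:
```python
from h import *
from bench import ctrl
c=ctrl.read_camera('wrist');cv2.imwrite('pics/w.png',cv2.cvtColor(c['img'],cv2.COLOR_RGB2BGR));np.savez('pics/w.npz',**c)
s,M=info();z=M[:,2];sh(M,G+.024*z-s['tcp_pos'])
```

```text
t 6.25 tcp [0.4398 0.0191 0.2249] q [-0.31 -0.01 -0.3   1.38  0.54  1.39] tilt 31.5 @ 81.0 y hd -8.8 y elev 0.1 gap 0.0855007998191691 0.0 [-0.1  0.6  0.2]
tool shift mm [ -7.    2.7 195.6]
```

View pics/w.png

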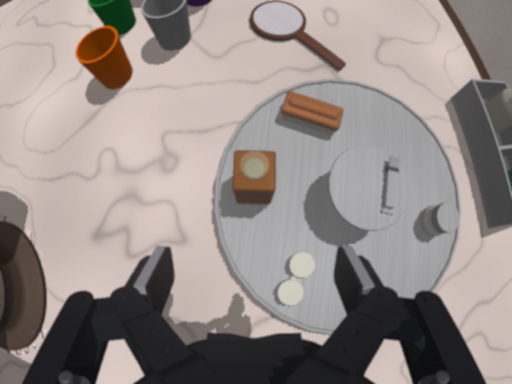

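The wrist view shows the flask at (255,170), midway between the fingers at (155,270) and (345,270), with its sides parallel to them. One ray check from the stopper at (255,166), then I descend.

Run:
```python
from h import *
c=dict(np.load('pics/w.npz'))
hsv=cv2.cvtColor(c['img'],cv2.COLOR_RGB2HSV)
def fz(u,v,zz):
    d=np.array([u-c['cx'],v-c['cy']]);r=np.hypot(*d);a=r/c['fx']
    w=R.from_quat(c['attitude']).apply([*(d/r*np.sin(a)),np.cos(a)]);p=np.array(c['position']);return p+w*(zz-p[2])/w[2]
print('stopper',fz(255,166,.116))
k=[fz(*p,.1) for p in((234,151),(275,151),(275,183),(234,183))];print('top face',np.round(k,4),np.mean(k,0))
```

```text
stopper [0.45356531 0.10029473 0.116     ]
top face [[0.4353 0.1246 0.1   ]
 [0.4775 0.1183 0.1   ]
 [0.4717 0.0845 0.1   ]
 [0.4308 0.0906 0.1   ]] [0.45384801 0.10450102 0.1       ]
```

Call:
send_rows(
  deltas=[
    [[-7, 1.5, 20], 0],
    [[0, 0, 30], 0],
    [[0, 0, 30], 0],
    [[0, 0, 25], 0],
    [[0, 0, 20], 0],
    [[0, 0, 20], 0],
    [[0, 0, 15], 0],
    [[0, 0, 15], 0],
    [[0, 0, 10], 0],
    [[0, 0, 10], 0],
    [[0, 0, 0], 0],
    [[0, 0, 0], 0],
  ],
)

```text
clock: 7.45
tcp_pos: [0.4574, 0.1135, 0.055]
tool_rot: [0.727, 0.631, 0.208, -0.175]
contact_force: [0.5, -1.0, 0.2]
finger_gap: 0.0851
grip_force: 0.0
```

Run:
```python
from h import *
from bench import ctrl
c=ctrl.read_camera('wrist');cv2.imwrite('pics/w2.png',cv2.cvtColor(c['img'],cv2.COLOR_RGB2BGR))
s,M=info();z=M[:,2];sh(M,G+.024*z-s['tcp_pos'])
```

```text
t 7.5 tcp [0.4577 0.1133 0.0552] q [-0.09  0.05 -0.62  0.86  0.55  1.63] tilt 31.6 @ 81.0 y hd -8.2 y elev 0.4 gap 0.08523659609872523 0.0 [0.2 0.4 1.8]
tool shift mm [ 0.1 -0.3  0.8]
```

View pics/w2.png

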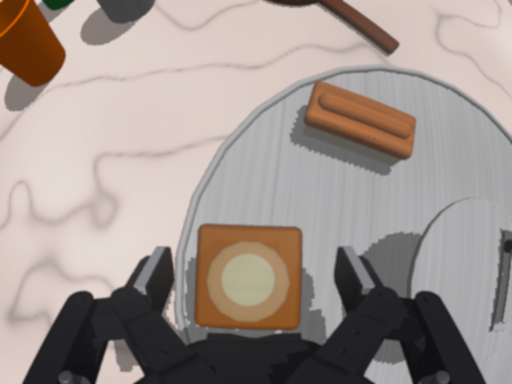

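The flask is centred at (248,277) between the finger edges at 172 and 337, so it needs about 2 mm of shift. Then I close.

Call:
send_rows(
  deltas=[
    [[0, -2, 0], 0],
    [[0, 0, 0], 0],
  ],
)

```text
clock: 7.7
tcp_pos: [0.4556, 0.1136, 0.0551]
tool_rot: [0.727, 0.63, 0.208, -0.175]
contact_force: [0.1, -0.9, -0.0]
finger_gap: 0.0854
grip_force: 0.0
```

Call:
send_rows(
  deltas=[
    [[0, 0, 0], 0],
    [[0, 0, 0], 0],
    [[0, 0, 0], 0],
    [[0, 0, 0], 0],
    [[0, 0, 0], 0],
    [[0, 0, 0], 0],
    [[0, 0, 0], 0],
    [[0, 0, 0], 0],
    [[0, 0, 0], 0],
    [[0, 0, 0], 0],
  ],
  jaw=30,
  squeeze=60,
)

```text
clock: 8.7
tcp_pos: [0.4556, 0.1138, 0.055]
tool_rot: [0.727, 0.63, 0.208, -0.175]
contact_force: [-1.9, -1.4, 5.1]
finger_gap: 0.0435
grip_force: 60.3
```

Run:
```python
from h import *
s,M=info();sh(M,[0,0,.02])
```

```text
t 8.7 tcp [0.4556 0.1138 0.055 ] q [-0.09  0.05 -0.63  0.86  0.55  1.63] tilt 31.6 @ 81.1 y hd -8.3 y elev 0.4 gap 0.043496915842463846 60.2713268995285 [-1.9 -1.4  5.1]
tool shift mm [ 10.5   0.1 -17. ]
```

Call:
send_rows(
  deltas=[
    [[2.6, 0, -4.2], 0],
    [[5.2, 0, -8.5], 0],
    [[10.5, 0.1, -17], 0],
    [[10.5, 0.1, -17], 0],
    [[10.5, 0.1, -17], 0],
    [[10.5, 0.1, -17], 0],
    [[10.5, 0.1, -17], 0],
    [[10.5, 0.1, -17], 0],
    [[10.5, 0.1, -17], 0],
    [[10.5, 0.1, -17], 0],
    [[10.5, 0.1, -17], 0],
    [[10.5, 0.1, -17], 0],
    [[5, 0, -8], 0],
    [[0, 0, 0], 0],
    [[0, 0, 0], 0],
    [[0, 0, 0], 0],
    [[0, 0, 0], 0],
    [[0, 0, 0], 0],
  ],
)

```text
clock: 10.5
tcp_pos: [0.4547, 0.1144, 0.2782]
tool_rot: [0.727, 0.63, 0.207, -0.176]
contact_force: [-0.3, 0.7, -2.9]
finger_gap: 0.0435
grip_force: 60.4
```

Run:
```python
from h import *
from bench import ctrl
s,M=info()
c=ctrl.read_camera('scene');cv2.imwrite('pics/s2.png',cv2.resize(cv2.cvtColor(c['img'][100:250,190:340],cv2.COLOR_RGB2BGR),None,fx=4,fy=4))
w=ctrl.read_camera('wrist');cv2.imwrite('pics/both.png',np.hstack([cv2.imread('pics/s2.png')[:384,:300] if 0 else cv2.resize(cv2.imread('pics/s2.png'),(384,384)),cv2.resize(cv2.cvtColor(w['img'],cv2.COLOR_RGB2BGR),(400,384))]))
```

```text
t 10.5 tcp [0.4547 0.1144 0.2782] q [-0.09 -0.06 -0.23  1.37  0.55  1.64] tilt 31.5 @ 81.2 y hd -8.3 y elev 0.3 gap 0.04347783682893684 60.36597490310669 [-0.3  0.7 -2.9]
```

View pics/both.png

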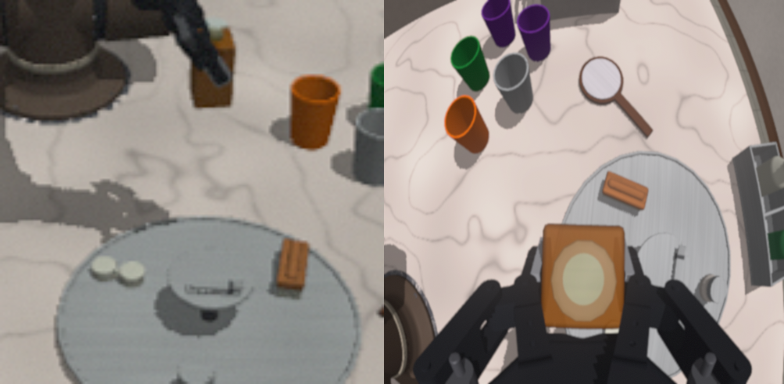

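The flask is lifted clear and upright in the gripper, and the other things have not moved. Now I lean it by turning −81.5° about the tool z, which gives about 40° of lean.

Call:
send_rows(
  deltas=[
    [[0, 0, 0], -3],
    [[0, 0, 0], -6],
    [[0, 0, 0], -6],
    [[0, 0, 0], -6],
    [[0, 0, 0], -6],
    [[0, 0, 0], -6],
    [[0, 0, 0], -6],
    [[0, 0, 0], -6],
    [[0, 0, 0], -6],
    [[0, 0, 0], -6],
    [[0, 0, 0], -6],
    [[0, 0, 0], -6],
    [[0, 0, 0], -6],
    [[0, 0, 0], -4],
    [[0, 0, 0], -2],
    [[0, 0, 0], 0],
    [[0, 0, 0], 0],
  ],
)

```text
clock: 12.3
tcp_pos: [0.455, 0.1144, 0.2788]
tool_rot: [0.144, 0.952, 0.272, 0.001]
contact_force: [-0.6, 0.3, -2.5]
finger_gap: 0.0439
grip_force: 60.5
```

Run:
```python
from h import *
s,M=info()
u=R.from_quat([.727,.63,.207,-.176]).inv().apply([0,0,1])
print('lean',np.degrees(np.arccos((M@u)[2])))
from bench import ctrl
c=ctrl.read_camera('wrist');cv2.imwrite('pics/w3.png',cv2.resize(cv2.cvtColor(c['img'],cv2.COLOR_RGB2BGR),(400,300)))
```

```text
t 12.3 tcp [0.455  0.1144 0.2788] q [-0.09 -0.06 -0.22  1.37  0.55  0.22] tilt 31.6 @ 81.1 y hd 71.4 y elev 31.2 gap 0.04388781042505081 60.5383175611496 [-0.6  0.3 -2.5]
lean 39.803410953303505
```

View pics/w3.png

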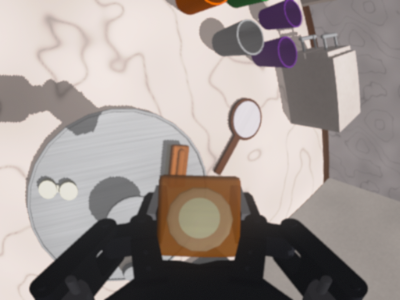

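Call:
send_rows(
  deltas=[
    [[0, 0, 0], 0],
    [[0, 0, 0], 0],
    [[0, 0, 0], 0],
    [[0, 0, 0], 0],
    [[0, 0, 0], 0],
    [[0, 0, 0], 0],
    [[0, 0, 0], 0],
    [[0, 0, 0], 0],
  ],
)

```text
clock: 13.15
tcp_pos: [0.455, 0.1145, 0.2789]
tool_rot: [0.143, 0.952, 0.272, 0.002]
contact_force: [-0.5, -0.2, -3.0]
finger_gap: 0.0436
grip_force: 60.5
```

The flask sits the same way in the fingers, centred at (200,217), and leans about 40°. I'll turn it back upright by +81°.

Call:
send_rows(
  deltas=[
    [[0, 0, 0], 3],
    [[0, 0, 0], 6],
    [[0, 0, 0], 6],
    [[0, 0, 0], 6],
    [[0, 0, 0], 6],
    [[0, 0, 0], 6],
    [[0, 0, 0], 6],
    [[0, 0, 0], 6],
    [[0, 0, 0], 6],
    [[0, 0, 0], 6],
    [[0, 0, 0], 6],
    [[0, 0, 0], 6],
    [[0, 0, 0], 6],
    [[0, 0, 0], 4],
    [[0, 0, 0], 2],
    [[0, 0, 0], 0],
    [[0, 0, 0], 0],
    [[0, 0, 0], 0],
    [[0, 0, 0], 0],
    [[0, 0, 0], 0],
  ],
)

```text
clock: 15.15
tcp_pos: [0.455, 0.1145, 0.2788]
tool_rot: [0.727, 0.631, 0.208, -0.175]
contact_force: [0.4, -0.3, -3.4]
finger_gap: 0.0439
grip_force: 60.2
```

Run:
```python
from h import *
s,M=info()
from bench import ctrl
c=ctrl.read_camera('scene');w=ctrl.read_camera('wrist')
a=cv2.resize(c['img'][85:165,230:310],(400,400),interpolation=cv2.INTER_CUBIC);b=cv2.resize(w['img'],(400,300))
cv2.imwrite('pics/f.png',cv2.cvtColor(np.hstack([a,np.vstack([b,np.zeros((100,400,3),np.uint8)])]),cv2.COLOR_RGB2BGR))
```

```text
t 15.15 tcp [0.455  0.1145 0.2788] q [-0.09 -0.06 -0.22  1.37  0.55  1.64] tilt 31.6 @ 81.1 y hd -8.2 y elev 0.4 gap 0.04385061901976672 60.238412618637085 [ 0.4 -0.3 -3.4]
```

View pics/f.png

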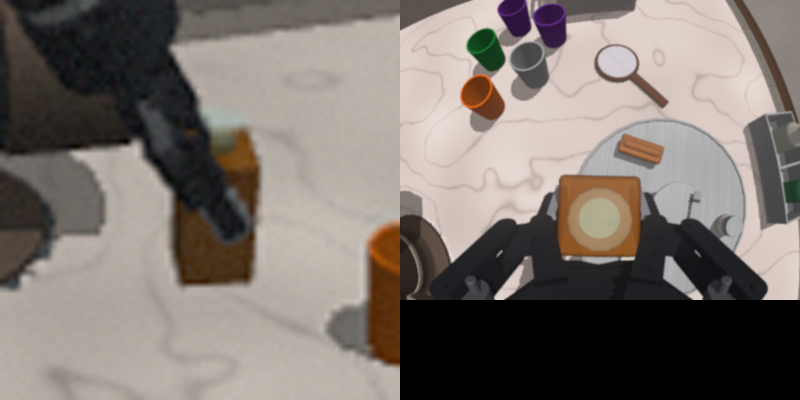

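The flask is upright again in the gripper at (215,205), in the same place between the fingers as before the lean. I'm handing it in.

```bash
python3 -c "
from bench import ctrl
print(ctrl.sign_off())"
```

```text
the job is handed in; nothing more can be done
None
```

I lifted the flask upright, leaned it to about 40° for about a second, brought it back upright, and handed the job in with it still held about 24 cm above the shelf; the hand-in returned no verdict.

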